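# Wedge the rocking stirrer

## Task

The magnetic stirrer rocks because its front left foot is too short. Without grasping or lifting anything, push the wedge along the bench, nose first, under that foot until the stirrer no longer rocks when you press on its front left corner; leave it standing level and where it is, not jacked up or shoved along, and leave the things around it alone. Finish while still holding that corner down with a fingertip, pressing firmly but not hard (about 10 N).

Things in the scene. Friction and masses are not known exactly. Their poses are not given: they have to be found in the camera images.
- stirrer: Low white magnetic stirrer, loose, 140 (x) x 180 (y) mm, about 1.8 kg. Flat top 62 mm above the bench, on its middle a round plate 110 mm across, 4 mm thick. Front (knob, switch) faces -x. Origin: centre of underside at bench level, z up. Housing 24 mm off the bench on four feet at x +-53, y +-72 mm. It stands level on three until the front left corner is pressed (2 to 5 N), then rocks 0.07 to 0.14 rad.
- short_foot (a point): Point on the bench straight below the short front left foot (x -53, y +72 mm in the stirrer's frame). The foot is 20 mm across with a round end that stops 6 to 11 mm above the bench, differing each time, while the stirrer stands level.
- press_corner (a point): Point on the stirrer's flat top at its front left corner, straight above the short foot (x -53, y +72, z 62 mm in the stirrer's frame), 17 mm from the front edge, 18 mm from the left edge. The place to press.
- wedge: Loose grey wedge, 100 x 44 mm, 80 g; top slopes from 3 mm at the nose (+x end) to 20 mm at the heel. Lies on the bench in front of the short foot, nose towards it (within 10 mm sideways, 0.1 rad). Origin: centre of underside; x from heel to nose. Slides at under 1 N; resistance rises clearly (5 N and more) once the slope meets the foot; then it stays put, even when the corner above is pressed.
- wedge_nose (a point): Middle of the wedge's thin front edge, at its underside (50 mm ahead of the wedge's origin).
- wedge_heel (a point): Middle of the wedge's upright back face, 10 mm above its underside (50 mm behind the wedge's origin): the face to push, 44 mm wide, 20 mm high.
- beaker: Glass beaker, 63 mm across, 76 mm high, standing in front of the stirrer to the right of the wedge. Leave alone. Origin: underside.
- wax_block: Wax block, 34 x 42 x 22 mm, left of the wedge. Leave alone. Origin: underside.
- cassette_1: Small flat cassette, 38 x 28 x 6 mm, by the stirrer's left side. Leave alone. Origin: underside.
- timer: Timer, 60 x 66 x 18 mm, by the stirrer's front right corner. Leave alone. Origin: underside.
- forceps: Steel forceps, 126 mm long, 8 mm high, lying right of the beaker. Leave alone. Origin: underside.
- cassette_2: Small flat cassette, 38 x 28 x 6 mm, left of the wedge's heel. Leave alone. Origin: underside.
Mind the look-alikes: they are no part of the job. What is meant by the wedge is not green, and is the smaller of those in its own colour.

How it is judged (in metres and radians):
At the end, for the whole second after the job is handed in: Fingers press the stirrer with over 5 N within 40 mm of the point above the short foot; it is within 0.02 rad of level, under 30 mm from its start, at rest; the wedge bears on it with over 2 N, nose 0 to 73 mm past the short foot's middle, within 30 mm sideways, at rest (contact force between the fingers and stirrer above 5 N and horizontal distance between the grasp point and press_corner below 0.04 m and angle between stirrer's own z axis and vertical below 0.02 rad and contact force between wedge and stirrer above 2 N and x of wedge_nose in the frame of stirrer between -0.053 and 0.02 m and y of wedge_nose in the frame of stirrer between 0.042 and 0.102 m and distance of stirrer from where it was at the start of the episode below 0.03 m and linear speed of each of stirrer, wedge below 0.01 m/s); the arm keeps its last pose, push and grip.
It fails at once if the wedge is lifted or tipped up (height (world z) of wedge above 0.012 m or angle between wedge's own z axis and vertical above 0.25 rad).
It fails at once if the stirrer is lifted or tipped over (height (world z) of stirrer above 0.02 m or angle between stirrer's own z axis and vertical above 0.2 rad).
It fails at once if the stirrer is shoved more than 40 mm (distance of stirrer from where it was at the start of the episode above 0.04 m).
It fails at once if the stirrer is pressed with more than 60 N (contact force between the fingers and stirrer above 60 N).
It fails at once if a thing standing around is moved more than 20 mm (distance of any of beaker, wax_block, cassette_1, timer, forceps, cassette_2 from where it was at the start of the episode above 0.02 m).
It also fails if it takes over 45 s, if anything falls off the work surface, if the arm or the gripper's body presses on something with over 40 N, if the wrist force passes 120 N, or if a joint passes its speed limit or range.

## Robot

A 6-joint arm with a two-finger parallel gripper is mounted at the origin on a cart in front of the work surface, level with it; the furniture and walls round the work are solid. World frame = base frame: x ahead of the robot, y to its left, z up, the work surface at z = 0. Lengths are in mm, angles in rad, forces in N, time in s.
With the tool pointing down it reaches from about 400 to 925 mm from the base axis. Payload 12.5 kg.
Tool frame: the origin (TCP) lies at the very end of the fingers, on their centre line; the grasp point (between the pads) lies 19 mm behind it; z points along the fingers, y is the direction in which the jaws open and shut (so a half turn about z gives the same grasp; the last joint's range is limited). The gripper opens to 95 mm and grips with 3 to 60 N. Pads are 20 mm wide; open, the fingers measure 119 mm over their backs; the gripper's body (75 mm by 180 mm) begins 59 mm behind the grasp point.
Start: joints at [-1.29, 0.491, 1.559, -0, 1.092, -0.106], TCP at [235.791, -578.837, 191.161] pointing down, gripper open.
Joint ranges: [-3.1, 3.1], [-0.84, 2.19], [0.05, 2.79], [-1.13, 4.28], [0.06, 2.93], [-2.69, 2.69]. Speed limits (rad/s): [2.22, 2.22, 2.79, 3.14, 3.14, 3.14].

## Interface

Orientations are given as [roll, pitch, yaw] about the fixed x, y, z axes, in that order (R = Rz(yaw) Ry(pitch) Rx(roll)).
In Python, from cell import env gives the robot as it stands. The module is installed in compiled form; this text tells all that it offers.
- The arm moves only by the tool arm_command, never from a script. Its argument "deltas" is a list that holds one entry, the list of rows, each a list of 5 numbers: the closure, from 0 (fully open) to 1 (shut), then the shift along the world's x, y, z as a fraction of full scale, then the turn about the world's z as a fraction of full scale. In form: [[[grip, dx, dy, dz, twist], ...]]. A call has 1 to 12 rows; each row shifts and turns the pose as measured when the row begins; what a row does not reach is not made up. Full scale, the value 1, is 100 mm for a shift and pi/4 rad for a turn. A row lasts 1/12 s, in which the tool goes at most 41.7 mm and 7.16 degrees, less where a joint would pass 70% of its speed; a pose out of reach is approached as far as the arm can. A call with a number of a shift or a turn outside -1 to 1 is refused whole. A call with a gripper value outside its range is refused whole. The fingers move at their own pace and stop on an object; the grip force is fixed at half the most. Time passes only in rows, so rows that do not move let the fingers close. It gives the time, the measured TCP pose, the force and the opening at its end, in the units of the state.
- env.state(): the state, without advancing time (a new reading comes with each control period).
- env.read_camera(name): name is "scene" or "top" or "wrist"; returns a dict with "frame" (400x640x3 uint8, red, green, blue), "fx", "fy", "cx", "cy" (pixels), "k1" (the pictures are not rectified: a ray, as slopes to the right and down, at radius r is drawn at 1 + k1 r^2 times it, then the intrinsics apply), "R" (3x3) and "t" (3): a world point X has camera coordinates R X + t; the wrist camera has in their place "tool_from_camera" (4x4, takes a point from camera to tool coordinates, whose origin is the TCP and whose axes are the flange's). Camera axes: x right, y down, z forward; pixel columns grow to the right and rows downward; lengths in mm; the calibration is good to about 2 mm. A picture is of the moment at which its call begins: read the wrist's pose just before it. There is no depth.
- env.job_done(): hands the job in, once; it reports no verdict.
The state is a dict: "t": time; "joints": joint angles; "qvel": joint speeds; "tau": joint torques, N m; "eef_pos": TCP position; "tcp_rot": TCP orientation; "ft_force": force on the tool from outside, world axes, zero at the start; "moment": the same for the moment, N m; "opening": opening from 0.0 (shut) to 1.0 (fully open).
Only numpy, scipy, OpenCV 4.12 (cv2) and the standard library are available. Lean on these libraries where they do the work, as an engineer would, in place of code of your own. Each camera call takes 0.05 s, during which the arm holds its last target.

## Working session

There is one attempt and no reset: what is moved stays moved. The work goes in short steps, Python scripts to look and compute and a tool call to move; the robot and the scene stay as the last step left them, time stands still between calls to the robot, and variables do not carry over. Pictures are saved under pics/ and viewed, and the job is handed in when it is done.

Besides the shell and the picture viewer there is one more tool, called after "Call:" as name(argument=value, ...) on one line, values as JSON. arm_command: Moves the arm, as the interface text tells. Its arguments: {"type":"object","properties":{"deltas":{"type":"array","items":{"type":"array","items":{"type":"array","items":{"type":"number","minimum":-1,"maximum":1}}}}},"required":["deltas"]}

```bash
mkdir -p pics
cat > h.py <<'E'
import numpy as np, cv2
from cell import env
def snap(name,fn):
    c=env.read_camera(name); cv2.imwrite('pics/'+fn,cv2.cvtColor(c['frame'],cv2.COLOR_RGB2BGR)); return c
def K(c): return np.array([[c['fx'],0,c['cx']],[0,c['fy'],c['cy']],[0,0,1.]])
def px2w(c,uv,z):
    u=cv2.undistortPoints(np.array(uv,float).reshape(-1,1,2),K(c),np.array([c['k1'],0,0,0.])).reshape(-1,2)
    R=np.array(c['R']);t=np.array(c['t']).ravel();o=-R.T@t
    d=np.c_[u,np.ones(len(u))]@R
    z=np.broadcast_to(z,len(u))
    return o+d*((z-o[2])/d[:,2])[:,None]
def w2px(c,X):
    R=np.array(c['R']);t=np.array(c['t']).ravel()
    return cv2.projectPoints(np.array(X,float).reshape(-1,1,3),cv2.Rodrigues(R)[0],t,K(c),np.array([c['k1'],0,0,0.]))[0].reshape(-1,2)
E
python3 - <<'E'
from h import *
for n in('scene','top'):
    c=snap(n,n+'0.png'); print(n,c['fx'],c['k1'],-np.array(c['R']).T@np.array(c['t']).ravel(), np.array(c['R'])[2])
s=env.state();print({k:np.round(v,3) for k,v in s.items()})
E
```

```text
scene 365.08951697993916 0.027771591123358468 [ -58.23006168 -736.6000986   489.50249303] [ 0.64226285  0.59486921 -0.48335189]
top 447.1805805494494 -0.08592565069756032 [ 429.08978836 -216.82172705  994.27572149] [ 0.03779523  0.00704426 -0.99926068]
{'t': np.float64(0.1), 'joints': array([-1.29 ,  0.491,  1.559,  0.   ,  1.092, -0.106]), 'qvel': array([-0.001, -0.001, -0.004, -0.   ,  0.   , -0.003]), 'tau': array([ 2.0000e-03, -6.1362e+01, -2.5861e+01,  6.9000e-02,  4.7000e-02,
       -0.0000e+00]), 'eef_pos': array([ 235.713, -578.613,  190.632]), 'tcp_rot': array([-3.141, -0.   ,  0.387]), 'ft_force': array([-0.272, -0.223,  1.179]), 'moment': array([ 0.026,  0.035, -0.012]), 'opening': np.float64(0.999)}
```

View pics/top0.png

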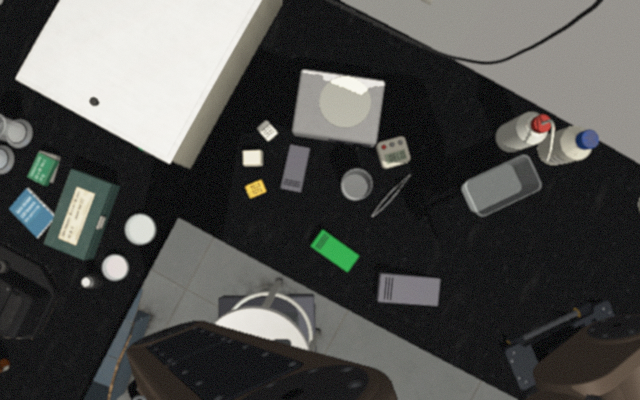

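View pics/scene0.png

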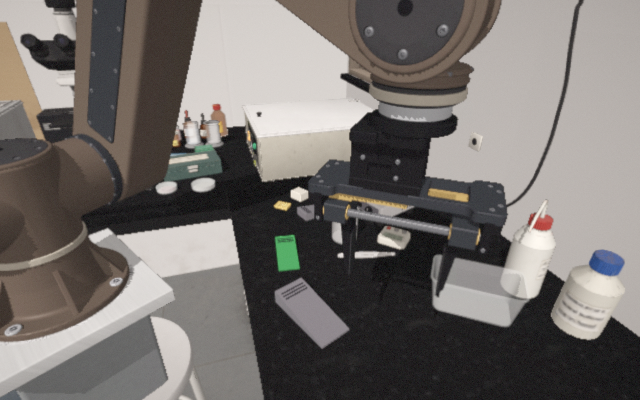

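Wedge candidates in the top view are grey at (295,168), green at (335,251) and a larger grey one at (408,290). The one at (295,168) fits: it is grey, the smaller of the two greys, and lies in front of the stirrer. I'll confirm that in an enlarged crop.

Run:
```python
from h import *
c=cv2.imread('pics/top0.png')
cv2.imwrite('pics/crop0.png',cv2.resize(c[60:230,230:430],None,fx=4,fy=3.5,interpolation=cv2.INTER_CUBIC)[:600])
c=env.read_camera('top')
# rough
for n,p,z in[('nose',(297,146),3),('heel',(291,191),20),('st corners',(302,69),62),('',(384,78),62),('big heel',(378,289),0),('big nose',(440,290),0)]:
    print(n,px2w(c,[p],z).round(0))
```

```text
nose [[ 605. -167.    3.]]
heel [[ 503. -152.   20.]]
st corners [[ 760. -185.   62.]]
 [[ 735. -359.   62.]]
big heel [[ 281. -338.    0.]]
big nose [[ 274. -476.    0.]]
```

View pics/crop0.png

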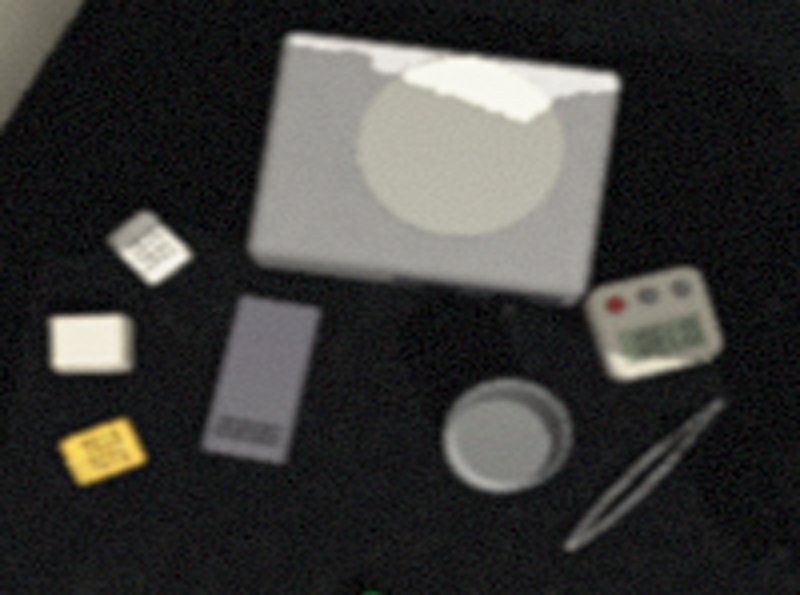

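Run:
```python
from h import *
from scipy.optimize import least_squares
c=env.read_camera('top')
f=lambda P:[(230+x/4,60+y/3.5) for x,y in P]
def fit(name,mod,P,g):
    mod=np.array(mod,float);P=np.array(f(P))
    def W(q,m=mod):
        a=q[2];return np.c_[q[0]+m[:,0]*np.cos(a)-m[:,1]*np.sin(a),q[1]+m[:,0]*np.sin(a)+m[:,1]*np.cos(a),m[:,2]]
    r=least_squares(lambda q:(w2px(c,W(q))-P).ravel()*[1]*1,g,x_scale=[10,10,.1]);print(name,r.x.round(3),'res',r.fun.round(1));return r.x
w=fit('wedge',[(50,22,3),(50,-22,3),(-50,-22,20),(-50,22,20)],[(242,297),(320,309),(284,463),(202,448)],[555,-160,-.15])
s=fit('stirrer',[(70,90,62),(70,-90,62),(-70,-90,62),(-70,90,62)],[(287,34),(620,75),(584,288),(250,249)],[690,-260,-.15])
def T(q,m):
    a=q[2];return np.array([q[0]+m[0]*np.cos(a)-m[1]*np.sin(a),q[1]+m[0]*np.sin(a)+m[1]*np.cos(a)])
foot=T(s,(-53,72));print('foot',foot,'nose',T(w,(50,0)),'heel',T(w,(-50,0)))
d=T(w,(50,0))-T(s,(0,0));a=-s[2];print('nose in stirrer',d[0]*np.cos(a)-d[1]*np.sin(a),d[0]*np.sin(a)+d[1]*np.cos(a))
d=T(w,(-50,0))-T(s,(0,0));print('heel in stirrer',d[0]*np.cos(a)-d[1]*np.sin(a),d[0]*np.sin(a)+d[1]*np.cos(a))
# neighbours
for n,p,z in[('wax',(90,345),22),('cas2',(102,452),6),('cas1',(150,248),6),('beaker top',(508,436),76)]: print(n,px2w(c,f([p]),z).round(0))
```

```text
wedge [ 5.54358e+02 -1.63100e+02 -2.26000e-01] res [ 0.1  0.  -0.2  0.4 -0.3 -0.4  0.4  0. ]
stirrer [ 6.77574e+02 -2.60863e+02 -1.73000e-01] res [-0.2 -1.6  0.3 -1.6  0.6  2.  -0.6  1.1]
foot [ 637.73294071 -180.82735621] nose [ 603.08056584 -174.32804535] heel [ 505.63443611 -151.87249372]
nose in stirrer -88.25374827457414 72.44872954153362
heel in stirrer -188.10900034131677 77.82726416420641
wax [[577. -70.  22.]]
cas2 [[511. -72.   6.]]
cas1 [[ 641. -102.    6.]]
beaker top [[ 508. -292.   76.]]
```

Confirmed by the crop: the small grey wedge has its nose at crop (281,303) and its ribbed heel at (243,455). It points at the stirrer's front left corner at (250,249). I'm moving to behind the heel, with the fingers nearly closed and the jaw line parallel to the heel face.

Call:
arm_command(deltas=[[[0.84, 0.19, 0.36, 0, -0.155], [0.84, 0.19, 0.36, 0, -0.155], [0.84, 0.19, 0.36, 0, -0.155], [0.84, 0.19, 0.36, 0, -0.155], [0.84, 0.19, 0.36, 0, -0.155], [0.84, 0.19, 0.36, 0, 0], [0.84, 0.19, 0.36, 0, 0], [0.84, 0.19, 0.36, 0, 0], [0.84, 0.19, 0.36, 0, 0], [0.84, 0.19, 0.36, 0, 0], [0.84, 0.19, 0.36, 0, 0], [0.84, 0, 0, 0, 0]]])

```text
t: 1.2
eef_pos: [443.8, -172.7, 188.8]
tcp_rot: [-3.14, 0.0, -0.237]
ft_force: [-0.2, -0.7, -0.4]
opening: 0.216
```

Call:
arm_command(deltas=[[[0.84, 0.09, 0.19, -0.2, 0.01], [0.84, 0.1, 0.1, -0.3, 0], [0.84, 0, 0, -0.3, 0], [0.84, 0, 0, 0, 0]]])

```text
t: 1.53
eef_pos: [465.5, -139.8, 108.3]
tcp_rot: [3.141, -0.006, -0.222]
ft_force: [0.0, 0.5, -0.9]
opening: 0.16
```

Run:
```python
from h import *
print(env.state()['eef_pos'],env.state()['opening'])
a=snap('wrist','w1.png');b=snap('top','t1.png')
print(np.array(a['tool_from_camera']).round(2))
i=cv2.imread('pics/w1.png');j=cv2.imread('pics/t1.png')[60:260,230:430]
cv2.imwrite('pics/c1.png',cv2.resize(j,None,fx=3,fy=3,interpolation=cv2.INTER_CUBIC))
```

```text
[ 465.5202276  -139.82623668  108.33682195] 0.16037473950414824
[[   0.     -0.97   -0.25   71.15]
 [   1.      0.      0.     -0.54]
 [   0.     -0.25    0.97 -195.02]
 [   0.      0.      0.      1.  ]]
```

View pics/w1.png

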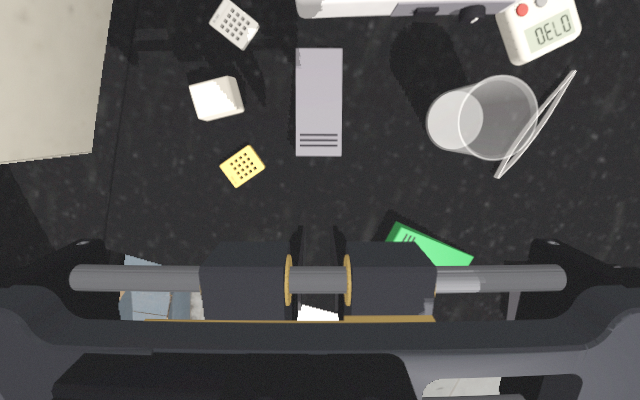

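View pics/c1.png

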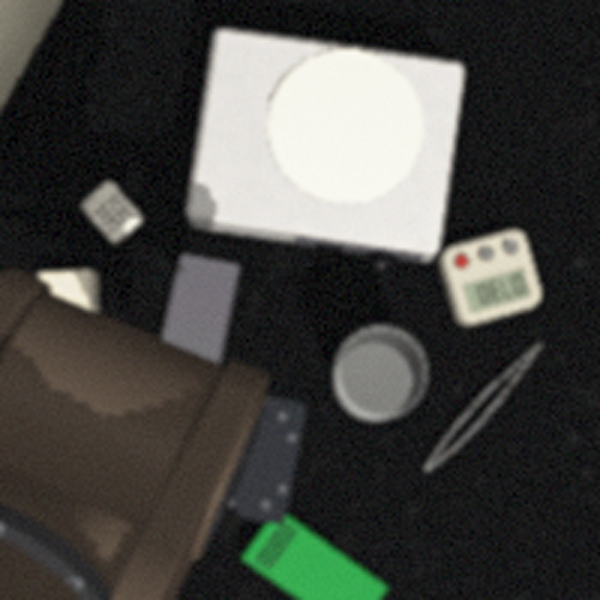

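The wrist picture shows the wedge straight ahead and aligned with the tool: heel edge (295–342,156), nose edge (296–342,48), with the stirrer's front edge above it. Next I refine both poses.

Run:
```python
from h import *
from scipy.optimize import least_squares
from scipy.spatial.transform import Rotation as Ro
c=env.read_camera('top'); s=env.state(); w=env.read_camera('wrist')
M=np.eye(4);M[:3,:3]=Ro.from_euler('xyz',s['tcp_rot']).as_matrix();M[:3,3]=s['eef_pos']
T=np.linalg.inv(M@np.array(w['tool_from_camera']));w['R']=T[:3,:3];w['t']=T[:3,3]
def fit(name,c,mod,P,g):
    mod=np.array(mod,float);P=np.array(P)
    def W(q,m=mod):
        a=q[2];return np.c_[q[0]+m[:,0]*np.cos(a)-m[:,1]*np.sin(a),q[1]+m[:,0]*np.sin(a)+m[:,1]*np.cos(a),m[:,2]]
    r=least_squares(lambda q:(w2px(c,W(q))-P).ravel(),g,x_scale=[10,10,.1]);print(name,r.x.round(3),'res',r.fun.round(1));return r.x
wm=[(50,22,3),(50,-22,3),(-50,-22,20),(-50,22,20)]
q=fit('wedge wrist',w,wm,[(296,48),(342,48),(342,156),(296,156)],[555,-160,-.15])
st=fit('stir top',c,[(70,90,62),(70,-90,62),(-70,-90,62),(-70,90,62)],[(230+x/3,60+y/3) for x,y in [(215,30),(465,65),(439,247),(190,216)]],[690,-260,-.15])
f=lambda q,m:np.array([q[0]+m[0]*np.cos(q[2])-m[1]*np.sin(q[2]),q[1]+m[0]*np.sin(q[2])+m[1]*np.cos(q[2])])
foot=f(st,(-53,72));print('foot',foot,'nose',f(q,(50,0)),'heel',f(q,(-50,0)))
d=f(q,(50,0))-st[:2];a=-st[2];print(d[0]*np.cos(a)-d[1]*np.sin(a),d[0]*np.sin(a)+d[1]*np.cos(a))
print('proj corner in wrist',w2px(w,[list(f(st,(-70,90)))+[62],list(foot)+[0]]))
```

```text
wedge wrist [ 5.60575e+02 -1.63957e+02 -2.23000e-01] res [ 0.3  1.4 -0.3  1.5 -0.7 -1.6  0.7 -1.6]
stir top [ 6.76786e+02 -2.61415e+02 -1.66000e-01] res [-0.1 -1.3  0.4 -1.8  0.8  2.  -1.   1. ]
foot [ 636.39573652 -181.65460523] nose [ 609.33842183 -175.00834519] heel [ 511.81167354 -152.90555424]
-80.7831815654573 74.08946716775218
proj corner in wrist [[298.02700401  15.09194537]
 [319.52740692  19.33915369]]
```

Call:
arm_command(deltas=[[[0.84, 0, -0.02, -0.4, 0], [0.84, 0, 0, -0.35, 0], [0.84, 0, 0, -0.2, 0], [0.84, 0, 0, -0.05, 0], [0.84, 0, 0, 0, 0]]])

```text
t: 2.15
eef_pos: [472.6, -149.3, 19.5]
tcp_rot: [3.136, -0.031, -0.228]
ft_force: [1.0, -0.3, 0.3]
opening: 0.165
```

Call:
arm_command(deltas=[[[0.84, -0.05, 0.04, -0.1, 0], [0.84, 0, 0, 0, 0], [0.84, 0, 0, 0, 0]]])

```text
t: 2.4
eef_pos: [469.8, -147.3, 14.0]
tcp_rot: [3.135, -0.037, -0.229]
ft_force: [0.1, 0.4, -0.2]
opening: 0.161
```

Call:
arm_command(deltas=[[[0.84, 0, 0.05, -0.06, 0], [0.84, 0, 0, -0.02, 0], [0.84, 0, 0, 0, 0]]])

```text
t: 2.65
eef_pos: [472.0, -143.1, 9.1]
tcp_rot: [3.133, -0.044, -0.23]
ft_force: [0.2, 1.1, 0.2]
opening: 0.162
```

Run:
```python
from h import *
a=snap('wrist','w2.png');s=env.state();print(s['eef_pos'],s['tcp_rot'],s['ft_force'])
```

```text
[ 471.99448098 -143.07137463    9.07066773] [ 3.1334166  -0.04343383 -0.22962441] [-0.26065766 -0.23948389  0.07124447]
```

View pics/w2.png

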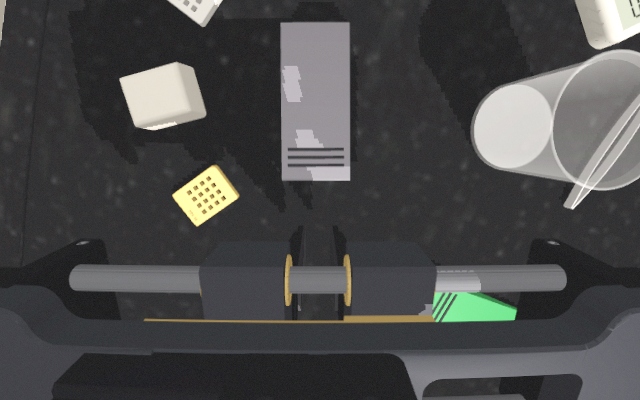

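Call:
arm_command(deltas=[[[0.84, 0.12, -0.027, 0, 0], [0.84, 0.12, -0.027, 0, 0], [0.84, 0.12, -0.027, 0, 0], [0.84, 0.12, -0.027, 0, 0]]])

```text
t: 3.03
eef_pos: [520.1, -153.6, 10.2]
tcp_rot: [3.134, -0.042, -0.229]
ft_force: [0.3, -0.3, 0.6]
opening: 0.161
```

Call:
arm_command(deltas=[[[0.84, 0.08, -0.018, 0, 0], [0.84, 0.08, -0.018, 0, 0], [0.84, 0.05, -0.011, 0, 0], [0.84, 0.03, -0.007, 0, 0]]])

```text
t: 3.37
eef_pos: [547.1, -159.7, 10.7]
tcp_rot: [3.133, -0.043, -0.229]
ft_force: [0.4, 0.4, 0.2]
opening: 0.163
```

Run:
```python
from h import *
a=snap('wrist','w3.png');b=snap('top','t3.png');s=env.state();print(s['eef_pos'],s['tcp_rot'],s['ft_force'])
i=cv2.imread('pics/t3.png')[60:260,230:430]
cv2.imwrite('pics/c3.png',cv2.resize(i,None,fx=3,fy=3))
```

```text
[ 546.84864357 -159.58098862   10.64754499] [ 3.13349805 -0.04301267 -0.22901445] [-0.15171459 -0.13919082 -0.8894568 ]
```

View pics/w3.png

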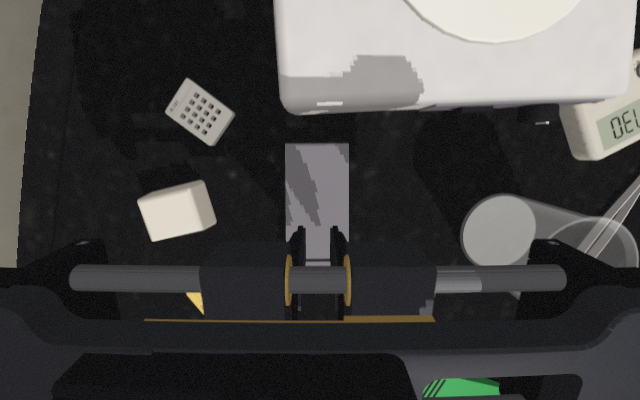

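View pics/c3.png

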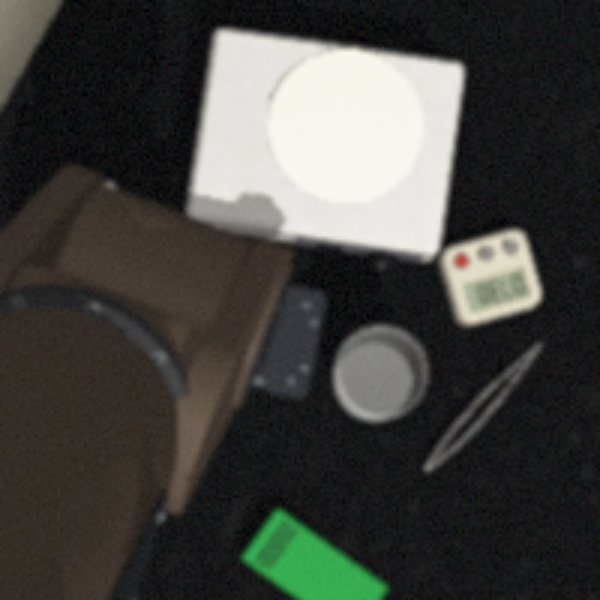

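```bash
cat >> h.py <<'E'
from scipy.spatial.transform import Rotation as Ro
def wrist():
    s=env.state(); w=env.read_camera('wrist')
    M=np.eye(4);M[:3,:3]=Ro.from_euler('xyz',s['tcp_rot']).as_matrix();M[:3,3]=s['eef_pos']
    T=np.linalg.inv(M@np.array(w['tool_from_camera']));w['R']=T[:3,:3];w['t']=T[:3,3]
    return s,w
E
python3 - <<'E'
from h import *
s,w=wrist()
print('tcp px',w2px(w,[s['eef_pos']]))
print('nose',px2w(w,[(285,143),(349,143)],3)); print('stirrer front-left top',px2w(w,[(283,100)],62))
c=env.read_camera('scene');cv2.imwrite('pics/s3.png',cv2.cvtColor(c['frame'],cv2.COLOR_RGB2BGR))
p=w2px(c,[s['eef_pos']])[0];print(p);x,y=p.astype(int)
cv2.imwrite('pics/s3c.png',cv2.resize(cv2.cvtColor(c['frame'],cv2.COLOR_RGB2BGR)[max(0,y-60):y+60,max(0,x-80):x+80],None,fx=5,fy=5,interpolation=cv2.INTER_CUBIC))
E
```

```text
tcp px [[318.16165919 229.82655058]]
nose [[ 610.98674016 -150.95751439    3.        ]
 [ 600.89076361 -194.2398889     3.        ]]
stirrer front-left top [[ 630.24713035 -161.03671125   62.        ]]
[314.84262569 209.50298984]
```

View pics/s3c.png

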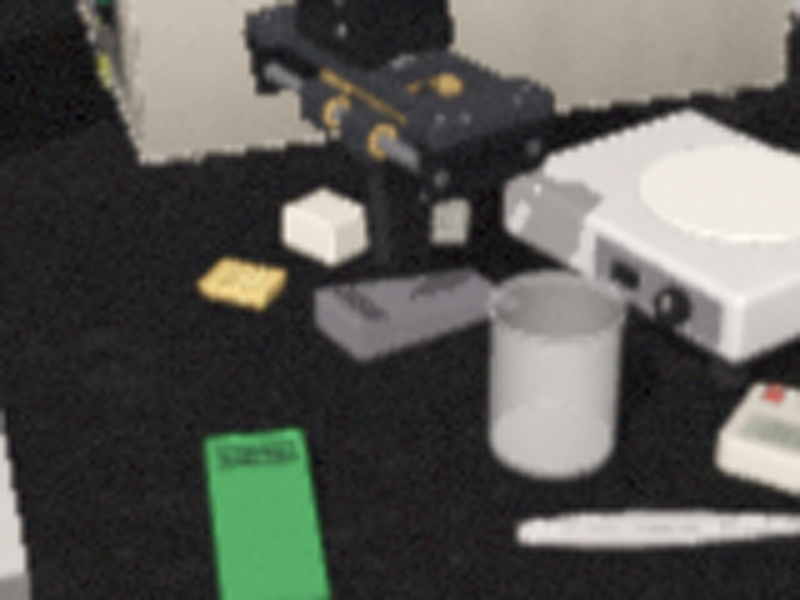

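Run:
```python
from h import *
s,w=wrist()
c=env.read_camera('scene')
f=lambda p:[(314-80+p[0]/5,209-60+p[1]/5)]
for n,p,z in[('heel right bottom',(363,360),0),('heel right top',(362,322),20),('heel left top',(316,290),20),('nose right',(497,303),3),('finger end',(385,262),10),('finger end',(385,262),0),('finger end',(385,262),30)]:print(n,px2w(c,f(p),z).round(0))
print(px2w(w,[(318,262)],18),px2w(w,[(303,230),(337,230)],15))
i=cv2.imread('pics/w3.png')[120:290,240:400];cv2.imwrite('pics/w3c.png',cv2.resize(i,None,fx=3.5,fy=3.5,interpolation=cv2.INTER_CUBIC)[:600])
```

```text
heel right bottom [[ 503. -172.    0.]]
heel right top [[ 506. -169.   20.]]
heel left top [[ 513. -128.   20.]]
nose right [[ 590. -187.    3.]]
finger end [[ 573. -120.   10.]]
finger end [[ 586. -107.    0.]]
finger end [[ 547. -146.   30.]]
[[ 525.49492298 -154.38510507   18.        ]] [[ 549.85565378 -149.37949923   15.        ]
 [ 544.42405456 -172.39725933   15.        ]]
```

View pics/w3c.png

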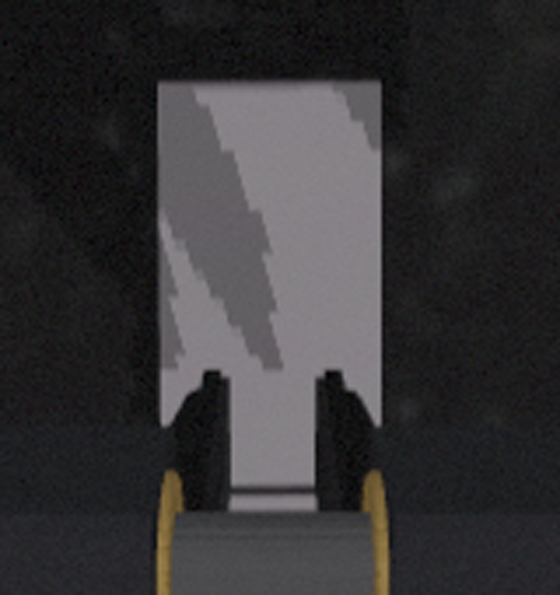

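Run:
```python
from h import *
s,w=wrist(); print(w['fx'],w['cx'],w['cy'],w['k1'],s['opening'],s['eef_pos'])
# project points in tool frame at z=0,-10,-20,-30
M=np.array(w['tool_from_camera']);T=np.linalg.inv(M);w['R']=T[:3,:3];w['t']=T[:3,3]
for z in(0,-10,-20,-30):
    print(z,w2px(w,[(x,y*7.7,z) for x in(-10,0,10) for y in(-1,1)]).round(0).tolist())
```

```text
290.7368525463763 317.42484372746617 201.97595804320292 -0.04389196918544994 0.1617678103262762 [ 546.20999711 -159.45102232   10.71745333]
0 [[307.0, 243.0], [329.0, 243.0], [307.0, 230.0], [329.0, 230.0], [307.0, 216.0], [329.0, 216.0]]
-10 [[307.0, 249.0], [329.0, 249.0], [307.0, 235.0], [330.0, 235.0], [307.0, 221.0], [330.0, 221.0]]
-20 [[306.0, 255.0], [330.0, 255.0], [306.0, 240.0], [330.0, 241.0], [306.0, 226.0], [330.0, 226.0]]
-30 [[306.0, 262.0], [331.0, 262.0], [306.0, 247.0], [331.0, 247.0], [306.0, 231.0], [331.0, 231.0]]
```

The pictures show the wedge has not moved. Its nose is still at about (606,-172), and the fingers passed over it, with finger ends at wrist px (301,226) and (337,226). Both the scene and wrist views put the fingertips about 18 mm above the reported TCP height. I'll retreat, then lower carefully while watching the force.

Call:
arm_command(deltas=[[[0.84, -0.2, 0.045, 0.05, 0], [0.84, -0.2, 0.045, 0, 0], [0.84, -0.2, 0.045, 0, 0], [0.84, -0.15, 0.033, 0, 0], [0.84, 0, 0, 0, 0], [0.84, 0, 0, 0, 0]]])

```text
t: 4.22
eef_pos: [467.8, -141.8, 16.3]
tcp_rot: [3.133, -0.043, -0.229]
ft_force: [0.5, 0.1, 0.1]
opening: 0.159
```

Call:
arm_command(deltas=[[[0.84, 0, 0, -0.05, 0], [0.84, 0, 0, -0.04, 0], [0.84, 0, 0, 0, 0]]])

```text
t: 4.47
eef_pos: [470.1, -142.7, 6.9]
tcp_rot: [3.133, -0.046, -0.23]
ft_force: [-0.3, 0.2, -0.1]
opening: 0.161
```

Call:
arm_command(deltas=[[[0.84, 0, 0, -0.03, 0], [0.84, 0, 0, -0.03, 0], [0.84, 0, 0, 0, 0]]])

```text
t: 4.72
eef_pos: [471.3, -142.9, -0.5]
tcp_rot: [3.133, -0.046, -0.229]
ft_force: [-0.7, -0.3, 0.1]
opening: 0.157
```

Call:
arm_command(deltas=[[[0.84, 0, 0, -0.03, 0], [0.84, 0, 0, -0.02, 0], [0.84, 0, 0, 0, 0]]])

```text
t: 4.97
eef_pos: [471.4, -142.9, -6.4]
tcp_rot: [3.133, -0.046, -0.229]
ft_force: [0.2, 0.1, -0.6]
opening: 0.163
```

The reported TCP is now below the bench with no contact, so the real fingertips sit well above the reported TCP. I'll go down a bit more and push.

Call:
arm_command(deltas=[[[0.84, 0, 0, -0.03, 0], [0.84, 0, 0, 0, 0], [0.84, 0.12, -0.027, 0, 0], [0.84, 0.12, -0.027, 0, 0], [0.84, 0.1, -0.022, 0, 0]]])

```text
t: 5.38
eef_pos: [504.4, -150.1, -9.9]
tcp_rot: [3.134, -0.043, -0.229]
ft_force: [0.3, 0.3, 0.4]
opening: 0.159
```

Run:
```python
from h import *
s,w=wrist();print(s['eef_pos'],s['ft_force'])
cv2.imwrite('pics/w4.png',cv2.cvtColor(w['frame'],cv2.COLOR_RGB2BGR))
```

```text
[ 504.40741045 -150.11481552   -9.87897107] [0.29346234 0.28723102 0.38958355]
```

View pics/w4.png

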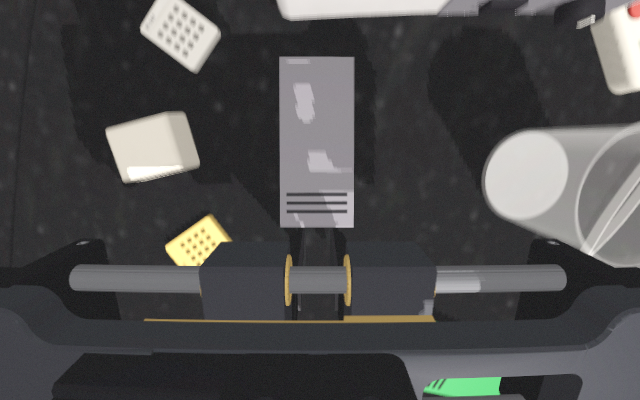

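Call:
arm_command(deltas=[[[0.84, 0.1, -0.022, 0, 0], [0.84, 0.1, -0.022, 0, 0], [0.84, 0.06, -0.013, 0, 0], [0.84, 0.03, -0.007, 0, 0]]])

```text
t: 5.77
eef_pos: [535.7, -157.1, -9.9]
tcp_rot: [3.133, -0.044, -0.229]
ft_force: [-0.5, -0.2, -0.1]
opening: 0.158
```

Run:
```python
from h import *
s,w=wrist();print(s['eef_pos'],s['ft_force'])
cv2.imwrite('pics/w5.png',cv2.cvtColor(w['frame'],cv2.COLOR_RGB2BGR))
```

```text
[ 535.73333821 -157.07333865   -9.86766432] [-0.48443117 -0.20891025 -0.1246981 ]
```

View pics/w5.png

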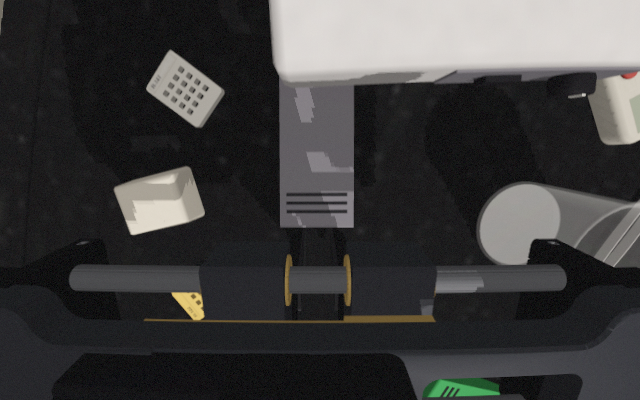

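The wedge now moves with the fingers: the heel stays at row 228 and the nose is under the housing. From here I go slowly, watching the force.

Call:
arm_command(deltas=[[[0.84, 0.04, -0.009, 0, 0], [0.84, 0.04, -0.009, 0, 0], [0.84, 0.03, -0.007, 0, 0]]])

```text
t: 6.07
eef_pos: [546.5, -159.4, -10.0]
tcp_rot: [3.134, -0.042, -0.229]
ft_force: [-0.5, 1.3, 0.5]
opening: 0.16
```

Call:
arm_command(deltas=[[[0.84, 0.03, -0.007, 0, 0], [0.84, 0.03, -0.007, 0, 0]]])

```text
t: 6.23
eef_pos: [552.8, -160.9, -10.0]
tcp_rot: [3.134, -0.042, -0.229]
ft_force: [0.0, 0.7, 0.3]
opening: 0.161
```

Call:
arm_command(deltas=[[[0.84, 0.03, -0.007, 0, 0], [0.84, 0.02, -0.005, 0, 0]]])

```text
t: 6.4
eef_pos: [558.4, -162.2, -10.0]
tcp_rot: [3.134, -0.042, -0.229]
ft_force: [-0.8, 0.2, -0.2]
opening: 0.16
```

Call:
arm_command(deltas=[[[0.84, 0.02, -0.005, 0, 0], [0.84, 0.02, -0.005, 0, 0]]])

```text
t: 6.57
eef_pos: [562.8, -163.3, -10.0]
tcp_rot: [3.134, -0.042, -0.229]
ft_force: [-0.7, 0.3, 0.2]
opening: 0.162
```

Call:
arm_command(deltas=[[[0.84, 0.02, -0.005, 0, 0], [0.84, 0.02, -0.005, 0, 0]]])

```text
t: 6.73
eef_pos: [567.1, -164.4, -10.0]
tcp_rot: [3.134, -0.042, -0.229]
ft_force: [0.0, -0.2, -0.6]
opening: 0.16
```

Call:
arm_command(deltas=[[[0.84, 0.02, -0.005, 0, 0], [0.84, 0.02, -0.005, 0, 0]]])

```text
t: 6.9
eef_pos: [571.5, -165.5, -10.0]
tcp_rot: [3.134, -0.042, -0.229]
ft_force: [-0.6, -0.6, 0.4]
opening: 0.163
```

Run:
```python
from h import *
s,w=wrist();print(s['eef_pos'],s['ft_force'])
cv2.imwrite('pics/w6.png',cv2.cvtColor(w['frame'],cv2.COLOR_RGB2BGR))
snap('scene','s6.png');i=cv2.imread('pics/s6.png')[120:240,240:420];cv2.imwrite('pics/s6c.png',cv2.resize(i,None,fx=4,fy=4,interpolation=cv2.INTER_CUBIC))
```

```text
[ 571.45864988 -165.4689497   -10.02887107] [-0.59770585 -0.62042595  0.44964258]
```

View pics/w6.png

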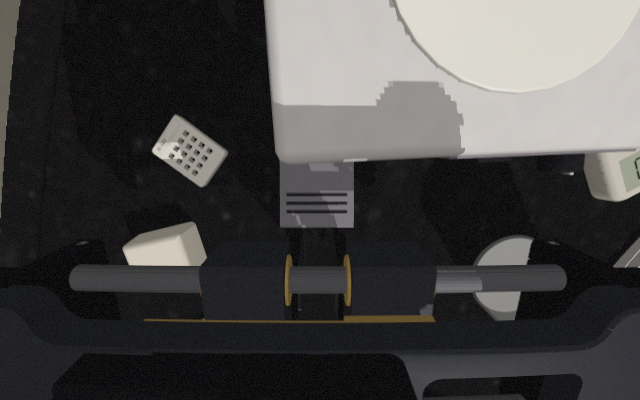

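View pics/s6c.png

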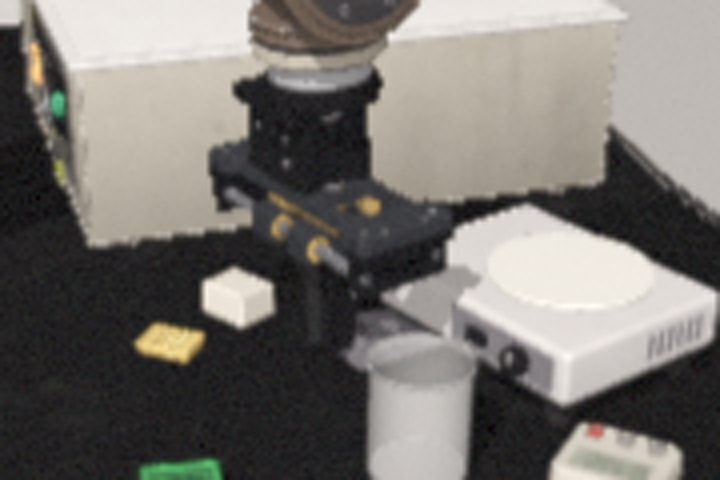

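Run:
```python
from h import *
s,w=wrist()
h=px2w(w,[(280,228),(354,228)],20);print(h.round(1))
y=-.226;m=h.mean(0);print('nose',m[:2]+100*np.array([np.cos(y),np.sin(y)]))
e=px2w(w,[(290,162),(560,155),(264,0),(274,120)],[62,62,62,62]);print(e.round(1))
print(np.arctan2(*(e[0]-e[1])[:2][::1]),np.arctan2(*(e[2]-e[3])[1::-1]))
```

```text
[[ 587.4 -145.3   20. ]
 [ 577.2 -188.7   20. ]]
nose [ 679.76095837 -189.42048158]
[[ 626.6 -165.1   62. ]
 [ 602.9 -282.6   62. ]
 [ 690.6 -170.7   62. ]
 [ 645.1 -162.9   62. ]]
0.1992962916630657 -0.16868401601849334
```

Call:
arm_command(deltas=[[[0.84, 0.02, -0.005, 0, 0], [0.84, 0.02, -0.005, 0, 0]]])

```text
t: 7.22
eef_pos: [575.1, -166.3, -10.2]
tcp_rot: [3.134, -0.041, -0.229]
ft_force: [-3.7, 0.2, 0.9]
opening: 0.158
```

Call:
arm_command(deltas=[[[0.84, 0.02, -0.005, 0, 0], [0.84, 0.015, -0.003, 0, 0]]])

```text
t: 7.38
eef_pos: [576.2, -166.4, -10.3]
tcp_rot: [3.135, -0.035, -0.229]
ft_force: [-9.7, 0.4, 6.8]
opening: 0.163
```

Contact: resistance rose to 9.7 N at x ≈ 576. I'll stop pushing and look.

Run:
```python
from h import *
s,w=wrist();print(s['eef_pos'],s['ft_force'],s['moment'])
cv2.imwrite('pics/w7.png',cv2.cvtColor(w['frame'],cv2.COLOR_RGB2BGR))
h=px2w(w,[(280,228),(354,228)],20);print(h.round(1))
```

```text
[ 576.22136612 -166.3699613   -10.33161558] [-9.74690353  0.41590201  6.8277563 ] [ 0.10950581  1.74765685 -0.04471346]
[[ 592.3 -146.3   20. ]
 [ 582.1 -189.6   20. ]]
```

View pics/w7.png

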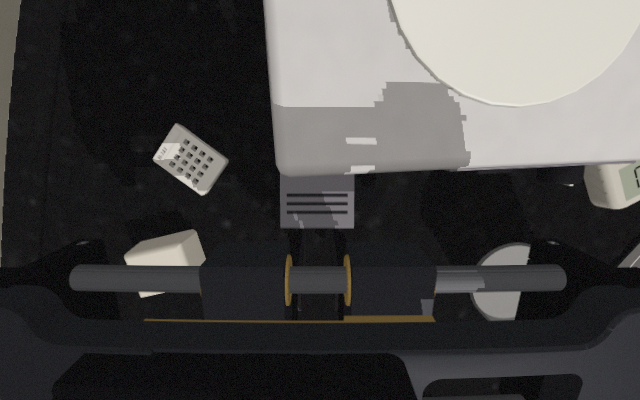

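Call:
arm_command(deltas=[[[0.84, -0.12, 0.027, 0, 0], [0.84, -0.2, 0.045, 0, 0], [1, -0.05, 0, 0.2, 0], [1, 0, 0, 0.4, 0], [1, 0, 0, 0.4, 0], [1, 0, 0, 0.15, 0], [1, 0, 0, 0, 0], [1, 0, 0, 0, 0]]])

```text
t: 8.1
eef_pos: [537.3, -158.7, 108.5]
tcp_rot: [3.135, -0.033, -0.229]
ft_force: [0.2, 0.6, -1.7]
opening: 0.002
```

Run:
```python
from h import *
s,w=wrist();print(s['eef_pos'],s['ft_force'],s['tcp_rot'])
cv2.imwrite('pics/w8.png',cv2.cvtColor(w['frame'],cv2.COLOR_RGB2BGR))
```

```text
[ 537.3185292  -158.74092472  108.46468139] [ 0.18744225  0.55335831 -1.69226573] [ 3.13476802 -0.03284201 -0.22942944]
```

View pics/w8.png

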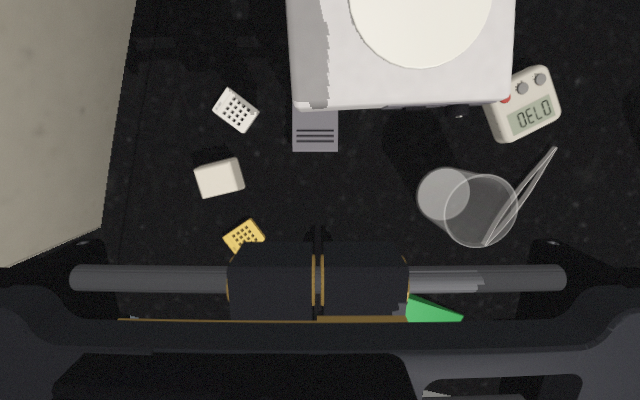

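Run:
```python
from h import *
s,w=wrist()
e=px2w(w,[(294,105),(511,99),(286,5)],62);print(e.round(1))
h=px2w(w,[(292,152),(338,152)],20);print(h.round(1), h.mean(0)[:2]+100*np.array([np.cos(.226),-np.sin(.226)]))
a=np.arctan2(-(e[1]-e[0])[0],(e[0]-e[1])[1]);print(a)
f=(e[0]-e[1])[:2];f/=np.linalg.norm(f);print(e[0][:2]-f*18+17*np.array([f[1],-f[0]]))
# height of camera
```

```text
[[ 628.8 -160.6   62. ]
 [ 594.8 -334.4   62. ]
 [ 701.3 -172.3   62. ]]
[[ 591.6 -146.1   20. ]
 [ 581.4 -189.6   20. ]] [ 683.97948635 -190.25227449]
0.19317488471788835
[ 641.99943876 -181.47963986]
```

Call:
arm_command(deltas=[[[1, 0.3, -0.07, 0, 0], [1, 0.3, -0.07, 0, 0], [1, 0.25, -0.05, -0.15, 0], [1, 0.1, -0.02, -0.15, 0], [1, 0, 0, 0, 0], [1, 0, 0, 0, 0]]])

```text
t: 8.7
eef_pos: [631.9, -178.8, 66.6]
tcp_rot: [3.137, -0.017, -0.23]
ft_force: [0.2, 0.0, 0.1]
opening: 0.008
```

Call:
arm_command(deltas=[[[1, 0.07, -0.02, -0.06, 0], [1, 0, 0, -0.04, 0], [1, 0, 0, 0, 0]]])

```text
t: 8.95
eef_pos: [637.2, -180.4, 54.7]
tcp_rot: [3.138, -0.014, -0.23]
ft_force: [0.2, 1.1, 0.2]
opening: 0.003
```

Run:
```python
from h import *
s,w=wrist();print(s['eef_pos'],s['ft_force'],s['tcp_rot'])
snap('scene','s9.png');i=cv2.imread('pics/s9.png')[120:240,260:440];cv2.imwrite('pics/s9c.png',cv2.resize(i,None,fx=4,fy=4,interpolation=cv2.INTER_CUBIC))
```

```text
[ 637.24611063 -180.396277     54.73805465] [0.17216216 1.05371891 0.23336116] [ 3.13773576 -0.01368885 -0.22993504]
```

View pics/s9c.png

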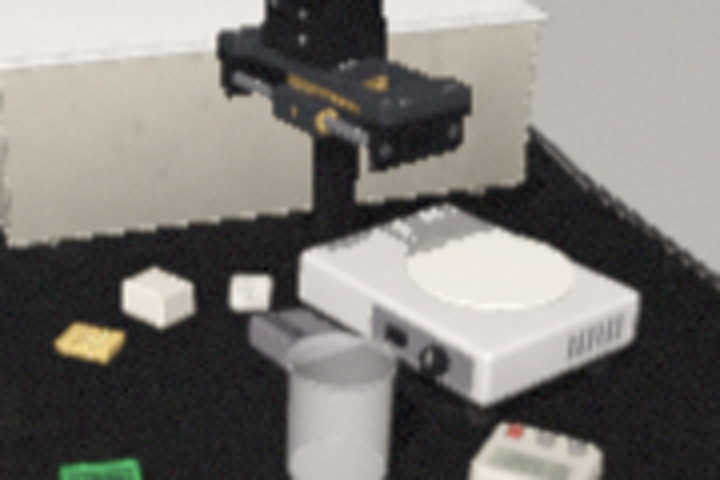

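Call:
arm_command(deltas=[[[1, 0, 0, -0.03, 0], [1, 0, 0, -0.03, 0], [1, 0, 0, 0, 0]]])

```text
t: 9.3
eef_pos: [637.6, -180.7, 50.9]
tcp_rot: [3.137, -0.017, -0.23]
ft_force: [0.4, 0.6, -0.9]
opening: 0.004
```

Call:
arm_command(deltas=[[[1, 0.01, 0, -0.02, 0], [1, 0, 0, -0.02, 0]]])

```text
t: 9.47
eef_pos: [638.8, -180.8, 47.4]
tcp_rot: [3.137, -0.018, -0.23]
ft_force: [-0.4, 0.6, -0.7]
opening: 0.002
```

Call:
arm_command(deltas=[[[1, 0, 0, -0.02, 0]]])

```text
t: 9.55
eef_pos: [638.9, -180.8, 45.4]
tcp_rot: [3.137, -0.019, -0.23]
ft_force: [0.7, 0.3, 0.2]
opening: 0.005
```

Call:
arm_command(deltas=[[[1, 0, 0, -0.02, 0]]])

```text
t: 9.63
eef_pos: [638.9, -180.8, 43.2]
tcp_rot: [3.137, -0.019, -0.23]
ft_force: [-0.8, -0.4, -0.4]
opening: 0.006
```

Call:
arm_command(deltas=[[[1, 0, 0, -0.01, 0]]])

```text
t: 9.72
eef_pos: [638.8, -180.8, 41.8]
tcp_rot: [3.137, -0.018, -0.23]
ft_force: [-0.1, 0.2, -0.2]
opening: 0.004
```

Call:
arm_command(deltas=[[[1, 0, 0, -0.01, 0]]])

```text
t: 9.8
eef_pos: [638.7, -180.7, 40.6]
tcp_rot: [3.137, -0.018, -0.23]
ft_force: [-0.1, 0.4, -0.0]
opening: 0.004
```

Run:
```python
from h import *
s,w=wrist();print(s['eef_pos'],s['ft_force'])
cv2.imwrite('pics/w10.png',cv2.cvtColor(w['frame'],cv2.COLOR_RGB2BGR))
snap('scene','s10.png');i=cv2.imread('pics/s10.png')[130:230,280:430];cv2.imwrite('pics/s10c.png',cv2.resize(i,None,fx=5,fy=5,interpolation=cv2.INTER_CUBIC))
```

```text
[ 638.74843284 -180.7279361    40.61751774] [-0.10485157  0.40711068 -0.01544913]
```

View pics/w10.png

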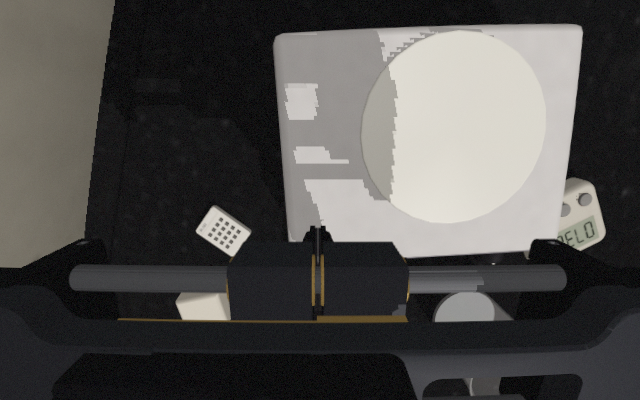

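View pics/s10c.png

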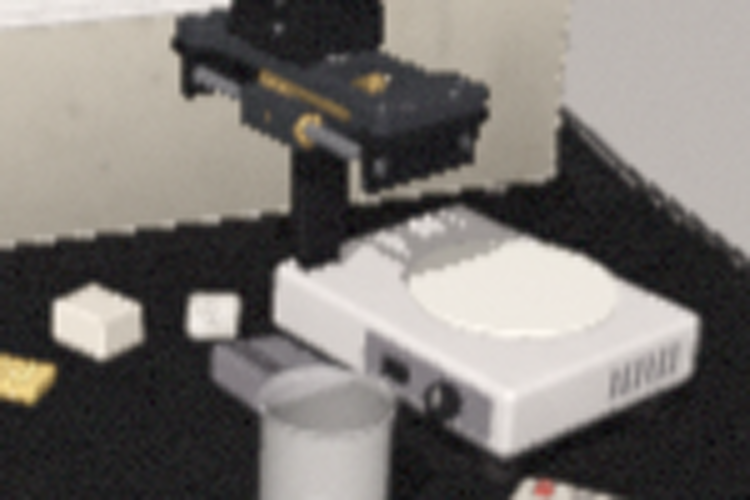

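The fingertip is just above the front left corner, at (318,265) in the scene crop. I continue in 1 mm steps.

Call:
arm_command(deltas=[[[1, 0, 0, -0.01, 0]]])

```text
t: 9.98
eef_pos: [638.8, -180.7, 39.7]
tcp_rot: [3.137, -0.018, -0.23]
ft_force: [0.2, -0.7, 0.5]
opening: 0.003
```

Call:
arm_command(deltas=[[[1, 0, 0, -0.01, 0]]])

```text
t: 10.07
eef_pos: [638.8, -180.7, 38.8]
tcp_rot: [3.137, -0.018, -0.23]
ft_force: [-2.4, 1.7, 11.6]
opening: 0.006
```

Call:
arm_command(deltas=[[[1, 0, 0, -0.01, 0]]])

```text
t: 10.15
eef_pos: [638.8, -180.7, 38.7]
tcp_rot: [3.137, -0.019, -0.23]
ft_force: [-5.4, 1.7, 16.8]
opening: 0.007
```

Call:
arm_command(deltas=[[[1, 0, 0, -0.006, 0]]])

```text
t: 10.23
eef_pos: [638.8, -180.7, 38.9]
tcp_rot: [3.137, -0.019, -0.23]
ft_force: [-3.0, -0.2, 4.8]
opening: 0.005
```

Call:
arm_command(deltas=[[[1, 0.002, 0, -0.006, 0]]])

```text
t: 10.32
eef_pos: [638.8, -180.7, 38.9]
tcp_rot: [3.137, -0.019, -0.23]
ft_force: [-3.2, 0.5, 4.7]
opening: 0.004
```

Call:
arm_command(deltas=[[[1, 0.002, 0, -0.008, 0]]])

```text
t: 10.4
eef_pos: [638.8, -180.7, 38.8]
tcp_rot: [3.137, -0.019, -0.23]
ft_force: [-3.0, 1.5, 8.5]
opening: 0.007
```

Run:
```python
from h import *
for i in range(6):
    s,w=wrist();print(s['t'],s['eef_pos'].round(2),s['ft_force'].round(1))
cv2.imwrite('pics/w11.png',cv2.cvtColor(w['frame'],cv2.COLOR_RGB2BGR))
snap('scene','s11.png');i=cv2.imread('pics/s11.png')[130:230,280:430];cv2.imwrite('pics/s11c.png',cv2.resize(i,None,fx=5,fy=5,interpolation=cv2.INTER_CUBIC))
a=cv2.imread('pics/s10.png').astype(int);b=cv2.imread('pics/s11.png').astype(int)
# stirrer corners shift, feature tracking between wrist w10 and w11, scene s10, s11, s6
for A,B,m in(('s10','s11',(335,170,425,225)),('s9','s11',(335,170,425,225)),('s0' if 0 else 's6','s11',(335,190,425,225))):
    ga=cv2.imread(f'pics/{A}.png',0);gb=cv2.imread(f'pics/{B}.png',0);k=np.zeros_like(ga);k[m[1]:m[3],m[0]:m[2]]=255
    p=cv2.goodFeaturesToTrack(ga,20,.05,4,mask=k);q,st,_=cv2.calcOpticalFlowPyrLK(ga,gb,p,None);d=(q-p)[st==1].reshape(-1,2);print(A,np.median(d,0).round(2),np.c_[p[st==1].reshape(-1,2),d].round(1)[:8].tolist())
```

```text
10.4 [ 638.84 -180.73   38.81] [-3.   1.5  8.5]
10.45 [ 638.84 -180.7    38.85] [-4.5  1.3  7.8]
10.5 [ 638.82 -180.72   38.84] [-4.3  0.6  7.8]
10.55 [ 638.82 -180.76   38.83] [-2.8  0.7  7.3]
10.6 [ 638.81 -180.71   38.83] [-3.4 -0.3  7.9]
10.65 [ 638.83 -180.73   38.85] [-3.4  0.4  7.7]
s10 [-0.    0.02] [[338.0, 182.0, -0.0, 0.20000000298023224], [337.0, 171.0, -0.0, 0.0], [418.0, 193.0, 0.0, -0.0], [347.0, 181.0, -0.10000000149011612, 0.20000000298023224], [360.0, 205.0, -0.0, 0.0], [370.0, 214.0, -0.0, 0.0], [360.0, 210.0, -0.0, 0.0], [357.0, 202.0, -0.0, 0.0]]
s9 [-0.02  0.01] [[337.0, 171.0, -0.0, 1.0], [418.0, 193.0, 0.0, -0.0], [336.0, 183.0, -0.0, 1.0], [360.0, 205.0, -0.0, 0.0], [370.0, 214.0, -0.0, 0.0], [360.0, 210.0, -0.0, 0.0], [357.0, 202.0, -0.0, 0.0], [359.0, 176.0, 0.30000001192092896, 0.0]]
s6 [-0.05 -0.04] [[336.0, 194.0, -21.0, -0.699999988079071], [418.0, 193.0, -0.0, -0.0], [360.0, 205.0, -0.0, -0.10000000149011612], [370.0, 214.0, 0.0, -0.0], [360.0, 210.0, -0.10000000149011612, -0.10000000149011612], [357.0, 202.0, -0.30000001192092896, -0.10000000149011612], [367.0, 210.0, -0.0, -0.0], [380.0, 220.0, 0.0, -0.0]]
```

View pics/s11c.png

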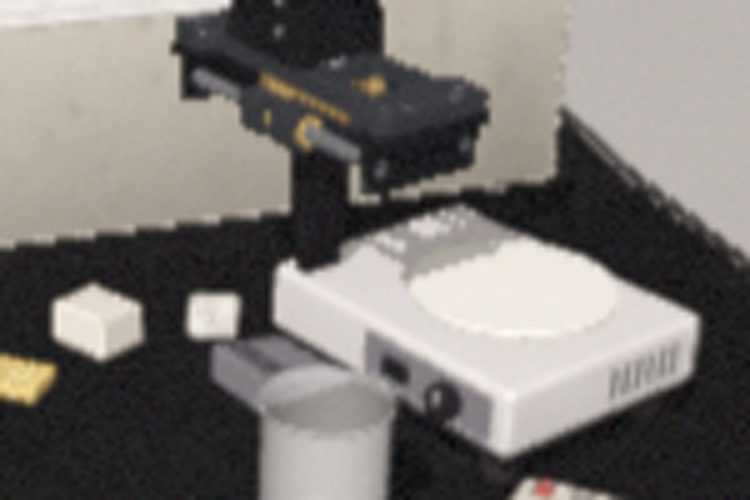

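View pics/w11.png

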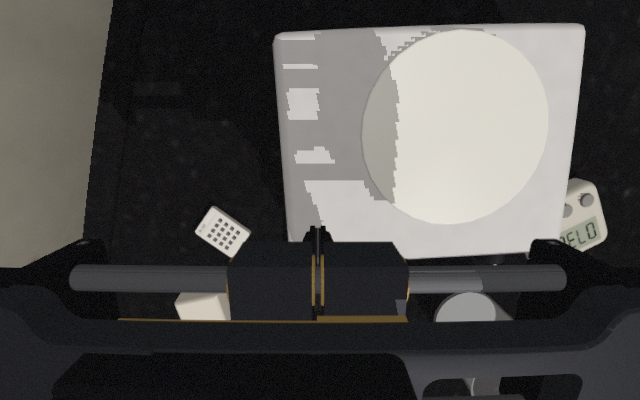

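The stirrer has not moved (under 0.1 px) and the press is steady at about 8 N. I'm trimming it towards 10 N.

Call:
arm_command(deltas=[[[1, 0.002, 0, -0.009, 0]]])

```text
t: 10.83
eef_pos: [638.8, -180.7, 38.8]
tcp_rot: [3.137, -0.019, -0.23]
ft_force: [-3.7, 1.4, 10.7]
opening: 0.004
```

Run:
```python
from h import *
f=[]
for i in range(8):
    s,w=wrist();f.append(s['ft_force'])
print(np.round(f,1).tolist(),s['eef_pos'],s['qvel'].round(3))
```

```text
[[-3.7, 1.4, 10.7], [-4.0, 2.1, 9.7], [-5.0, 1.2, 9.7], [-4.9, -0.0, 9.1], [-4.3, 0.8, 8.8], [-3.5, 0.6, 8.4], [-4.2, 0.9, 8.6], [-3.8, 0.5, 8.2]] [ 638.82837935 -180.73367945   38.81213379] [ 0.001 -0.001 -0.002 -0.    -0.001 -0.001]
```

Call:
arm_command(deltas=[[[1, 0.003, 0, -0.01, 0]]])

```text
t: 11.32
eef_pos: [638.9, -180.7, 38.7]
tcp_rot: [3.136, -0.018, -0.23]
ft_force: [-4.7, 1.5, 11.7]
opening: 0.001
```

Run:
```python
from h import *
f=[]
for i in range(16):
    s,w=wrist();f.append(s['ft_force'][2])
print(np.round(f,1).tolist(),s['ft_force'],s['eef_pos'],s['t'])
```

```text
[11.7, 10.1, 9.9, 9.4, 10.4, 10.0, 9.6, 9.8, 9.6, 9.8, 9.3, 11.0, 10.0, 8.9, 9.6, 10.0] [-5.62447344  0.68607269  9.96166407] [ 638.85090763 -180.72564596   38.79959262] 12.0667
```

Force is steady at about 10 N, so I'm handing the job in.

```bash
python3 -c "
from h import *
print(env.job_done()); s=env.state();print(s['ft_force'],s['eef_pos'])"
```

```text
the job is handed in; nothing more can be done
None
the job is handed in; nothing more can be done
```

I pushed the small grey wedge nose first under the stirrer's short front left foot until the push resistance rose to about 10 N. I then handed in while holding the corner down with the closed fingertips. The hand-in gave no verdict.

**Last checks:**
- **Press:** it held at about 10 N vertical, plus about 5 N sideways, for 0.75 s before hand-in. The fingertip was about 3 mm from my estimate of the press point.
- **Stirrer:** it moved less than 0.1 px in the scene camera under the press and gave by no more than about 1 mm at the fingertip, so it no longer rocks. I did not measure its tilt directly.
- **Wedge:** the nose is about 45 mm past the foot's middle and roughly in line with it sideways. The force between wedge and stirrer cannot be measured here.
- **Things around it:** I saw nothing disturbed in the pictures and did not measure it.

**What disagreed:** the fingertips sit about 20 mm above the TCP position the robot reports. My first push passed over the wedge without touching it. I found this in the pictures, retreated, lowered until the fingers were level with the heel, and repeated the push.

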